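# Set the tea cup upright and open the flask whose cap may turn either way

## Task

Get tea ready at the office desk: first turn the upside-down cup over so that it stands mouth up on its dark wooden board, and let go of it. Then open the steel flask: nobody remembers whether its quarter-turn cap loosens clockwise or anticlockwise, so try both ways without forcing it, turn it until it comes free, lift it straight off and finish while still holding the cap still in the gripper, at least 6 cm higher than where it sat. Leave the tea tin, stapler and pen pot alone, and the cup standing on the board.

Things in the scene. Friction and masses are not known exactly. Their poses are not given: they have to be found in the camera images.
- board: Fixed flat dark wooden serving board, 200 x 180 mm, 12 mm thick. Origin: centre of its underside on the desk; x along the 200 mm side, z up. The cup starts and must finish on it.
- cup: Loose white ceramic octagonal tumbler, no handle: 56 mm across flats outside (61 across corners), 66 tall, straight walls 4 thick, base 6 thick, 0.16 kg. Origin: centre of its MOUTH; z from mouth to base: up at the start (mouth down, origin 12 mm above the desk), down at the end (origin at 78 mm). Flats face its x, y and every 45 degrees between; lying on a flat it does not roll.
- flask: Steel vacuum flask, fixed: clamped to the desk by a dark round foot (100 mm across, 22 mm tall). Body 74 mm across up to 145 mm height, then a cone to a 56 mm wide shoulder at 165 mm height. Origin: centre of the foot's underside on the desk, z up. Under the cap is a steel neck with bayonet lugs, which stands 20 mm above the shoulder.
- cap: Black ribbed round cap on the flask, 50 mm across, 40 mm tall, grey disc on top, loose, 0.07 kg. Origin: centre of its lower rim, on the shoulder at 165 mm height; z up. x starts along the flask's x (within 2 degrees). Bayonet with 2.5 mm vertical and 3 mm sideways play; while locked it cannot be lifted.
- tin: Bystander: closed green tea tin, 72 mm across, 110 mm tall, standing. Origin: centre of its underside.
- stapler: Bystander: black block-shaped stapler, 35 x 120 x 45 mm, long along its y. Origin: centre of its underside.
- penpot: Bystander: empty grey pen pot, 72 mm across the rim, 90 mm tall, mouth up. Origin: centre of its underside.
- neck (a point): The bayonet: point on the flask's axis at shoulder height (165 mm). Turned the right way the cap runs almost freely, is loose from about 50 to 110 degrees and then lifts straight off; the wrong way it meets a hard stop within 15 degrees. The right way, clockwise or anticlockwise, changes from start to start and cannot be seen: only turning resistance, or whether the cap lifts, tells.
Things that resemble listed ones, but are neither listed nor needed, are in the scene too. There is more than one size of the cap; the job needs the middle-sized.

How it is judged:
On the way, in this order (a step that is already met when the one before it is completed fails the run):
1. the cup stands mouth up on the board, let go (angle between cup's own z axis and vertical above 3.04 rad and z of cup in the frame of board between 0.074 and 0.082 m and contact force between the fingers and cup below 0.2 N and linear speed of cup below 0.02 m/s), for 0.2 s.
2. the cap is turned at least 30 degrees while still seated on the flask (angle between the x axis of cap and the x axis of flask, either way round above 0.52 rad and z of cap in the frame of flask below 0.176 m and horizontal distance between cap and flask below 0.01 m).
At the end, for the whole second after the job is handed in: The cup stands mouth up (within about 5 degrees) on the board, its centre over the board; the cap, turned loose first, is held still by the fingers alone with its rim at least 55 mm above the shoulder where it sat, touching neither the flask nor anything else (angle between cup's own z axis and vertical above 3.04 rad and z of cup in the frame of board between 0.074 and 0.082 m and x of cup in the frame of board between -0.1 and 0.1 m and y of cup in the frame of board between -0.09 and 0.09 m and z of cap in the frame of flask above 0.22 m and contact force between the fingers and cap above 2 N and contact force between cap and flask below 0.1 N and contact force between cap and cup below 0.1 N and contact force between cap and tin below 0.1 N and contact force between cap and penpot below 0.1 N and contact force between cap and stapler below 0.1 N and linear speed of cap below 0.03 m/s); the arm keeps its last pose, push and grip.
It fails at once if tea tin, stapler or pen pot moved more than 3 cm (distance of any of tin, stapler, penpot from where it was at the start of the episode above 0.03 m).
It fails at once if the cap is forced (more than 60 N between flask and cap) (contact force between cap and flask above 60 N).
It also fails if it takes over 72 s, if anything falls off the work surface, if the arm or the gripper's body presses on something with over 40 N, if the wrist force passes 120 N, or if a joint passes its speed limit or range.

## Robot

A 6-joint arm with a two-finger parallel gripper is mounted at the origin on the work surface. World frame = base frame: x ahead of the robot, y to its left, z up, the work surface at z = 0. Lengths are in m, angles in rad, forces in N, time in s.
With the tool pointing down it reaches from about 0.375 to 0.975 m from the base axis. Payload 3.8 kg.
Tool frame: the origin (TCP) lies midway between the tips of the shut fingers; the grasp point (between the pads) lies 19 mm behind it; z points along the fingers, y is the line along which they close (so a half turn about z gives the same grasp; the last joint's range is limited). The gripper opens to 85 mm and grips with 20 to 120 N. Pads are 22 mm wide; open, the fingers measure 114 mm over their backs; the gripper's body (76 mm by 85 mm) begins 54 mm behind the grasp point. The pads swing forward as they close: fully open they stand 13 mm farther back than shut.
Start: joints at [1.215, 0.264, 1.604, -0, 1.274, -0.037], TCP at [0.212, 0.641, 0.231] pointing down, gripper open.
Joint ranges: [-2.63, 2.63], [-0.94, 2.18], [0.31, 2.57], [-1.31, 4.45], [0, 2.66], [-2.55, 2.55]. Speed limits (rad/s): [2.57, 2.57, 3.14, 3.14, 3.14, 3.14].

## Interface

Orientations are given as a rotation vector (axis times angle).
In Python, from workcell import status, read_camera, workorder, masks_of gives the robot as it stands.
- The arm moves only by the tool drive_tool, never from a script. Its argument "rows" is a list of rows, each a list of 7 numbers: the turn, a rotation vector about the tool's x, y, z in degrees, then the shift along the tool's x, y, z in m, then the opening, from 0 (shut) to 1 (fully open). In form: [[ax, ay, az, tx, ty, tz, claw], ...]. A call has 1 to 8 rows; each row shifts and turns the commanded pose from where the row before left it, along the tool's axes as they then stand; what a row does not reach is not made up. A row lasts 1/12 s, in which the tool goes at most 41.7 mm and 7.16 degrees, less where a joint would pass 70% of its speed; a pose out of reach is approached as far as the arm can. A call is refused whole if a number of a shift passes 0.0417 or a number of a turn 7.16, either way. A call with a gripper value outside its range is refused whole. The fingers move at their own pace and stop on an object; "force" is the grip in N (left out, the last holds). Time passes only in rows, so rows that do not move let the fingers close. It gives the time, the measured TCP pose, the force, the opening and the grip force at its end, in the units of the state.
- status.read_state(): the state, without advancing time (a new reading comes with each control period).
- read_camera(name): name is "scene" or "top"; returns a dict with "color" (420x560x3 uint8, red, green, blue), "intrinsics" (3x3 intrinsics, pixels), "D" ([k1, k2, p1, p2, k3] as OpenCV has them; the pictures are not rectified), "world_from_camera" (4x4, takes a point from camera to world coordinates). Camera axes: x right, y up, looking along -z (the intrinsics and any distortion apply to the point x, -y, -z); pixel columns grow to the right and rows downward; lengths in m; the calibration is good to about 2 mm. A picture is of the moment at which its call begins. There is no depth.
- workorder.finish_job(): hands the job in; it is judged then, once.
Trained networks look in a picture, given as the dict that the camera call returned (one of the last four; its "shot" number tells which), for a name from the list of things; names that differ only in an ending like _2 or _b are one class to them, and where a whole thing is asked for, a point or a joint stands for the part that bears it (a point fixed in the world has none). Each returns a list of dicts, best first, with "score" (0 to 1); they miss things now and then, are a little off and sometimes report something else, mostly with a low value. They report only what shows in the picture. A call takes as long as a camera call. They do not tell look-alikes from the thing itself.
- masks_of(picture, name): "mask" (420x560 bool, what is visible of it) and "bbox" ([left, top, right, bottom] in pixels, round what is visible of it).
The state is a dict: "time": time; "q": joint angles; "joint_vel": joint speeds; "joint_torque": joint torques, N m; "tool_pos": TCP position; "tcp_rot": TCP orientation; "wrist_force": force on the tool from outside, world axes, zero at the start; "torque": the same for the moment, N m; "width": opening from 0.0 (shut) to 1.0 (fully open); "grip_force": force on a finger pad.
Only numpy, scipy, OpenCV 4.12 (cv2) and the standard library are available. Lean on these libraries where they do the work, as an engineer would, in place of code of your own. Each camera call takes 0.05 s, during which the arm holds its last target. There are 200 camera calls.

## Working session

There is one attempt and no reset: what is moved stays moved. The work goes in short steps, Python scripts to look and compute and a tool call to move; the robot and the scene stay as the last step left them, time stands still between calls to the robot, and variables do not carry over. Pictures are saved under pics/ and viewed, at most 10 in all, crops included, and the job is handed in when it is done.

Besides the shell and the picture viewer there is one more tool, called after "Emit:" in YAML: its name, and indented under it one key for each argument. drive_tool: Moves the arm, as the interface text tells. Its arguments: {"type":"object","properties":{"rows":{"type":"array"},"force":{"type":"number"}},"required":["rows"]}

```bash
mkdir -p pics; ls
cat > h.py <<'E'
import numpy as np, cv2
from workcell import status, read_camera, workorder, masks_of
def ray(p,uv):
    uv=np.array(uv,float).reshape(-1,1,2)
    n=cv2.undistortPoints(uv,np.array(p["intrinsics"],float),np.array(p["D"],float)).reshape(-1,2)
    T=np.array(p["world_from_camera"]); d=np.c_[n[:,0],-n[:,1],-np.ones(len(n))]@T[:3,:3].T
    return T[:3,3],d
def atz(p,uv,z):
    o,d=ray(p,uv); return o+d*((z-o[2])/d[:,2])[:,None]
def tri(p1,u1,p2,u2):
    a,d=ray(p1,u1);b,e=ray(p2,u2);d=d[0];e=e[0]
    s=np.linalg.lstsq(np.c_[d,-e],b-a,rcond=None)[0]
    x=a+s[0]*d;y=b+s[1]*e
    return (x+y)/2,np.linalg.norm(x-y)
def proj(p,X):
    T=np.linalg.inv(np.array(p["world_from_camera"])); X=np.atleast_2d(X)@T[:3,:3].T+T[:3,3]
    X=X*[1,-1,-1]
    return cv2.projectPoints(X,np.zeros(3),np.zeros(3),np.array(p["intrinsics"],float),np.array(p["D"],float))[0].reshape(-1,2)
E
python3 - <<'E'
from h import *
s=status.read_state(); print({k:np.round(v,3).tolist() for k,v in s.items()})
P=[read_camera(n) for n in("scene","top")]
im=[]
for p,n in zip(P,("scene","top")):
    cv2.imwrite(f"pics/{n}0.png",p["color"][:,:,::-1])
    print(n,np.round(p["world_from_camera"],3).tolist(),np.round(p["intrinsics"],1).tolist())
    for k in("board","cup","flask","cap","tin","stapler","penpot"):
        print(k,[(round(m["score"],2),np.round(m["bbox"]).tolist()) for m in masks_of(p,k)])
E
```

```text
pics
{'time': 0.0, 'q': [1.215, 0.265, 1.605, 0.0, 1.274, -0.037], 'joint_vel': [-0.001, 0.0, 0.001, -0.0, -0.001, 0.001], 'joint_torque': [-0.002, -51.512, -36.732, -0.0, 0.013, 0.0], 'tool_pos': [0.211, 0.64, 0.23], 'tcp_rot': [-0.499, -3.101, 0.003], 'wrist_force': [-0.393, 0.183, -0.421], 'torque': [-0.069, 0.018, 0.033], 'grip_force': 0.0, 'width': 0.996}
scene [[-0.804, -0.455, 0.384, 0.919], [0.595, -0.62, 0.511, 0.533], [0.005, 0.639, 0.769, 0.867], [0.0, 0.0, 0.0, 1.0]] [[487.8, 0.0, 285.9], [0.0, 487.8, 216.7], [0.0, 0.0, 1.0]]
board [(0.74, [313.0, 244.0, 346.0, 279.0])]
cup [(0.65, [228.0, 157.0, 248.0, 193.0])]
flask [(0.71, [300.0, 262.0, 350.0, 336.0])]
cap [(0.93, [359.0, 265.0, 380.0, 289.0]), (0.67, [391.0, 282.0, 435.0, 332.0]), (0.59, [313.0, 243.0, 348.0, 281.0])]
tin [(0.96, [206.0, 273.0, 238.0, 338.0]), (0.21, [226.0, 158.0, 249.0, 191.0])]
stapler [(0.82, [318.0, 177.0, 361.0, 225.0])]
penpot [(0.78, [145.0, 230.0, 187.0, 281.0]), (0.55, [299.0, 262.0, 349.0, 338.0])]
top [[-0.006, 0.984, -0.177, 0.418], [-1.0, -0.008, -0.013, 0.02], [-0.014, 0.177, 0.984, 0.99], [0.0, 0.0, 0.0, 1.0]] [[426.4, 0.0, 281.3], [0.0, 426.4, 207.9], [0.0, 0.0, 1.0]]
board [(0.87, [331.0, 189.0, 423.0, 284.0])]
cup [(0.58, [363.0, 222.0, 401.0, 254.0]), (0.41, [181.0, 186.0, 231.0, 236.0])]
flask [(0.84, [181.0, 189.0, 233.0, 240.0])]
cap [(0.93, [178.0, 190.0, 207.0, 214.0]), (0.62, [203.0, 256.0, 220.0, 280.0])]
tin [(0.97, [236.0, 117.0, 272.0, 166.0]), (0.58, [178.0, 189.0, 207.0, 214.0])]
stapler [(0.95, [266.0, 296.0, 324.0, 316.0])]
penpot [(0.89, [315.0, 107.0, 348.0, 148.0])]
```

View pics/scene0.png

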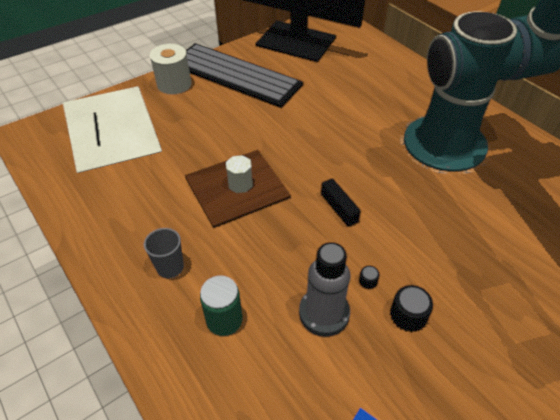

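View pics/top0.png

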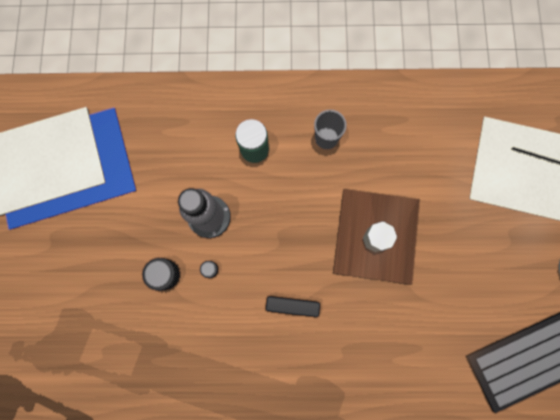

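Scene picture: board at (238,187) with the white cup upside down at (239,174), flask at (326,290) with its cap at (331,258), tin (221,305), pen pot (165,253), stapler (340,202).
Top picture: cup (381,237), cap on the flask (194,203), tin (252,140), pen pot (330,130), stapler (293,306).
Cap candidates are the one on the flask at scene (331,258), a small loose one at (369,277) and a large loose one at (412,307). The one on the flask fits, being middle-sized and seated on the neck. I'll confirm it in a crop.

Run:
```python
from h import *
P=[read_camera(n) for n in("scene","top")]
a=P[0]["color"][235:345,290:440]; b=P[1]["color"][180:300,140:240]
c=P[0]["color"][150:225,180:295]; d=P[1]["color"][185:290,325:425]
R=lambda x:cv2.resize(x[:,:,::-1],(400,300),interpolation=cv2.INTER_CUBIC)
cv2.imwrite("pics/crop1.png",np.vstack([np.hstack([R(a),R(b)]),np.hstack([R(c),R(d)])]))
np.save("P.npy",np.array(P,dtype=object),allow_pickle=True)
# cup top face: bright white pixels
for p,(x0,y0,x1,y1) in zip(P,((220,150,256,198),(358,215,405,260))):
    g=p["color"][y0:y1,x0:x1].min(2); print(np.percentile(g,[5,50,80,95]))
    print("\n".join(" ".join(f"{v:3d}" for v in r) for r in g[::2,::1]) if p is P[1] else "")
```

```text
[ 22.  58. 141. 209.]

[ 55.  63. 226. 230.]
 58  56  56  57  56  56  59  57  59  57  58  59  56  57  57  55  53  53  53  54  55  56  56  57  58  60  59  58  60  61  62  62  63  62  63  64  65  65  65  63  62  60  61  62  60  60  58
 56  56  56  55  57  58  57  59  57  59  60  57  58  58  57  57  55  53  52  55  56  55  57  58  58  59  59  60  61  61  62  64  64  64  65  64  65  65  66  63  62  61  61  60  60  60  58
 56  56  57  56  57  56  58  57  58  58  58  57  58  57  58  58  56  55  54  55  57  56  57  57  58  60  59  60  59  62  64  63  66  63  64  65  65  65  65  65  62  59  59  59  60  58  57
 56  57  56  58  58  59  59  57  57  59  59  59  56  55  58  56  55  55  58  64  74  87 103 121 128 126 111  89  71  63  63  64  63  65  66  64  64  66  65  63  63  59  59  59  60  58  57
 58  59  56  57  57  58  59  58  59  59  58  58  56  61  74  94 113 131 149 169 193 206 216 223 227 224 215 191 160 129 103  81  70  66  64  64  65  64  65  63  61  60  61  59  60  58  57
 58  56  58  57  58  57  58  57  58  58  60  60  73 109 161 203 223 229 230 231 231 231 229 229 230 228 227 225 223
[... 2568 characters left out ...]
  58  56  55  56  59  59  58  57  57  57  58  59  60  61  62  61  60  61  59  59  58  58  61  60  58  56  56  55  57  56  55  54  53  52
 60  60  61  61  61  62  65  64  63  63  64  66  67  66  64  62  63  61  64  65  65  63  63  62  63  60  61  61  60  60  60  59  57  57  59  61  59  58  55  56  56  56  56  56  54  54  54
 61  61  61  60  62  63  65  64  64  62  65  66  66  66  65  67  66  66  67  67  66  63  62  61  60  60  59  58  58  61  60  59  59  56  58  59  59  58  55  55  56  57  55  55  54  53  52
 61  61  61  60  62  64  64  65  64  63  64  66  69  66  66  65  65  65  66  67  65  64  61  60  61  59  59  58  58  60  59  58  58  57  59  60  59  57  56  56  56  56  55  54  53  53  52
```

View pics/crop1.png

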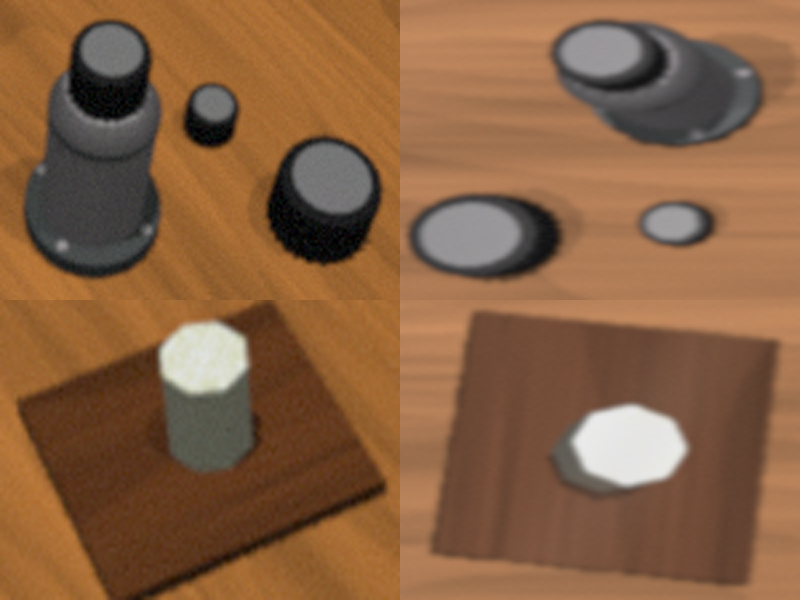

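The crop confirms it: the middle-sized cap sits on the flask, and the small and large ones stand loose on the desk. The cup is on the board with its base up. Next I'll measure the cup and the cap.

Run:
```python
from h import *
P=np.load("P.npy",allow_pickle=True)
def blob(p,seed,t,ch):
    g=ch(p["color"].astype(int)); m=((g>t)).astype(np.uint8)
    n,l=cv2.connectedComponents(m,connectivity=4); b=l==l[seed[1],seed[0]]
    ys,xs=np.nonzero(b); return b,(xs.mean(),ys.mean()),len(xs),(xs.min(),ys.min(),xs.max(),ys.max())
mn=lambda c:c.min(2)
c0=blob(P[0],(239,165),165,mn);c1=blob(P[1],(382,236),150,mn)
print("cup",c0[1:],c1[1:],tri(P[0],c0[1],P[1],c1[1]))
X,_=tri(P[0],c0[1],P[1],c1[1])
# octagon yaw
cnt=cv2.findContours(c1[0].astype(np.uint8),0,1)[0][0].reshape(-1,2).astype(float)
for p,b,z in((P[0],c0[0],.078),(P[1],c1[0],.078)):
    cnt=cv2.findContours(b.astype(np.uint8),0,1)[0][0].reshape(-1,2).astype(float)
    w=atz(p,cnt,z)[:,:2]; m=atz(p,[np.argwhere(b).mean(0)[::-1]],z)[0,:2]; d=w-m
    th=np.arange(0,45,1.)
    best=[(np.std([0])+sum(0 for _ in [0]),0)]
    r=[]
    for t in th:
        a=np.radians(t+45*np.arange(8)); s=(d@np.array([np.cos(a),np.sin(a)])).max(1)
        r.append(s.std())
    print("ctr",m,"flat yaw",th[np.argmin(r)],min(r),"width across flats approx",[round(float(np.ptp(d@[np.cos(np.radians(t)),np.sin(np.radians(t))])),4) for t in th[np.argmin(r)]+45*np.arange(4)])
# cap disc
col=P[0]["color"];print(col[252,325:340].mean(1),col[262:280:2,331].mean(1),P[1]["color"][203,176:212].mean(1).astype(int))
for t in(60,70,80):
    k0=blob(P[0],(331,254),t,mn);k1=blob(P[1],(192,201),t,mn)
    print("cap",k0[1:],k1[1:],tri(P[0],k0[1],P[1],k1[1]))
for n in("flask","tin","stapler","penpot"):
    u=[masks_of(p,n) for p in [read_camera("scene"),read_camera("top")]]
    for p,m in zip(P,u):
        if m: ys,xs=np.nonzero(m[0]["mask"]); print(n,atz(p,[(xs.mean(),ys.mean())],.05)[0])
bc=[(344,190),(419,200),(411,283),(333,274)]; print("board",atz(P[1],bc,.012))
# desk footprints
print("small,big caps",atz(P[1],[(208,269),(160,274)],.03))
```

```text
cup ((np.float64(238.04953560371516), np.float64(163.95046439628484)), 323, (np.int64(226), np.int64(156), np.int64(250), np.int64(172))) ((np.float64(381.7809364548495), np.float64(235.45150501672242)), 598, (np.int64(368), np.int64(222), np.int64(396), np.int64(249))) (array([ 0.51995923, -0.18319121,  0.07940815]), np.float64(0.0012912913345055372))
ctr [ 0.51964072 -0.18502483] flat yaw 21.0 0.0010132284363254666 width across flats approx [0.0538, 0.0538, 0.0544, 0.0541]
ctr [ 0.51963291 -0.18305157] flat yaw 16.0 0.0005580303999453457 width across flats approx [0.0574, 0.0566, 0.0575, 0.057]
[115.33333333 117.33333333 114.33333333 115.66666667 122.
 118.33333333 115.66666667 118.66666667 115.66666667 117.66666667
 120.66666667 116.66666667 115.66666667 118.33333333 114.66666667] [98.         32.66666667  2.33333333  7.          8.          6.33333333
  6.33333333  7.33333333 44.33333333] [124 108  82  79 110 140 151 152 152 152 153 153 154 153 154 153 153 154
 154 154 155 154 147 127  92  70  59  42  27  26  57 103 130 117  96  88]
cap ((np.float64(331.48118279569894), np.float6
[... 843 characters left out ...]
5756)), 377, (np.int64(179), np.int64(190), np.int64(200), np.int64(211))) (array([0.5749931 , 0.20148166, 0.20729383]), np.float64(0.000782860503894885))
flask [0.56646814 0.19099729 0.05      ]
tin [0.73935731 0.09172446 0.05      ]
tin [0.74491086 0.09779476 0.05      ]
stapler [0.38839623 0.02475908 0.05      ]
stapler [0.37258132 0.00920748 0.05      ]
penpot [ 0.76609364 -0.08223814  0.05      ]
penpot [ 0.77258312 -0.07848451  0.05      ]
board [[ 0.63462825 -0.11453212  0.012     ]
 [ 0.60921947 -0.28817833  0.012     ]
 [ 0.41901197 -0.25831904  0.012     ]
 [ 0.44026951 -0.08347606  0.012     ]]
small,big caps [[0.45267266 0.19712907 0.03      ]
 [0.4422394  0.30451561 0.03      ]]
```

The cap that was asked for is at (0.575, 0.2015) with its top at z about 0.205. The cup is at (0.520, -0.184) with its flats at about 17° plus multiples of 45°.

To flip it, I'll tilt the cup 90° and lay it on a flat, then regrasp and tilt it another 90°. Each tilt takes the tool from 30° outward to 60° inward, which keeps the gripper body off the board. First I'll fly across, clear of the flask.

Emit:
drive_tool:
  rows:
    - [0,0,0,-0.023,-0.0286,-0.001,1]
    - [0,0,0,-0.023,-0.0286,-0.001,1]
    - [0,0,0,-0.023,-0.0286,-0.001,1]
    - [0,0,0,-0.023,-0.0286,-0.001,1]
    - [0,0,0,-0.023,-0.0286,-0.001,1]
    - [0,0,0,-0.023,-0.0286,-0.001,1]
    - [0,0,0,-0.023,-0.0286,-0.001,1]
    - [0,0,0,-0.023,-0.0286,-0.001,1]
  force: 30

```text
time: 2.37
tool_pos: [0.3148, 0.3645, 0.2395]
tcp_rot: [0.498, 3.101, 0.001]
wrist_force: [1.8, -1.0, 0.0]
width: 1.0
grip_force: 0.0
```

Emit:
drive_tool:
  rows:
    - [0,0,0,-0.023,-0.0286,-0.001,1]
    - [0,0,0,-0.023,-0.0286,-0.001,1]
    - [0,0,0,-0.023,-0.0286,-0.001,1]
    - [0,0,0,-0.023,-0.0286,-0.001,1]
    - [0,0,0,-0.023,-0.0286,-0.001,1]
    - [0,0,0,-0.023,-0.0286,-0.001,1]
    - [0,0,0,-0.023,-0.0286,-0.001,1]
    - [0,0,0,-0.023,-0.0286,-0.001,1]

```text
time: 3.03
tool_pos: [0.4179, 0.0894, 0.2478]
tcp_rot: [0.498, 3.101, 0.001]
wrist_force: [1.1, 1.2, 0.2]
width: 1.003
grip_force: 0.0
```

Emit:
drive_tool:
  rows:
    - [0,0,0,-0.023,-0.0286,0,1]
    - [0,0,0,-0.023,-0.0286,0,1]
    - [0,0,0,-0.023,-0.0286,0,1]
    - [0,0,0,-0.023,-0.0286,0,1]
    - [0,0,0,-0.023,-0.0286,0,1]
    - [0,0,0,-0.023,-0.0286,0,1]
    - [0,0,0,-0.023,-0.0286,0,1]
    - [0,0,0,-0.023,-0.0286,0,1]

```text
time: 3.7
tool_pos: [0.521, -0.1858, 0.2475]
tcp_rot: [0.499, 3.101, 0.0]
wrist_force: [0.4, 0.4, -0.2]
width: 1.0
grip_force: 0.0
```

Emit:
drive_tool:
  rows:
    - [0,0,5,0,0,0,1]
    - [0,0,5,0,0,0,1]
    - [0,-6,0,0,0,0,1]
    - [0,-6,0,0,0,0,1]
    - [0,-6,0,0,0,0,1]
    - [0,-6,0,0,0,0,1]
    - [0,-6,0,0,0,0,1]
    - [0,0,0,0,0,0,1]

```text
time: 4.37
tool_pos: [0.5149, -0.1814, 0.2415]
tcp_rot: [0.642, 2.555, -0.172]
wrist_force: [-1.6, 1.6, -2.5]
width: 1.004
grip_force: 0.0
```

```bash
cat >> h.py <<'E'
from scipy.spatial.transform import Rotation as Ro
def go(G,back=.021,pre=0.0):
    """shift in tool axes so the pads' centre comes to G (minus pre along tool z)"""
    s=status.read_state(); M=Ro.from_rotvec(s["tcp_rot"]).as_matrix(); z=M[:,2]
    T=np.array(G)+z*(back-pre); d=T-s["tool_pos"]
    print("t",round(s["time"],2),"tcp",np.round(s["tool_pos"],4),"z",np.round(z,3),"yaz",np.degrees(np.arctan2(M[1,1],M[0,1])).round(1),"y_z",M[2,1].round(3),"pitch",np.degrees(np.arcsin(-z[2])).round(1),"q",np.round(s["q"],2),"F",np.round(s["wrist_force"],1),"w",s["width"],s["grip_force"])
    print("tool shift",np.round(M.T@d,4)); return M,d
E
python3 -c "
from h import *
go([.52,-.184,.048],pre=.08);go([.52,-.184,.048])"
```

```text
t 4.37 tcp [ 0.5149 -0.1814  0.2415] z [ 0.435 -0.235 -0.869] yaz 61.8 y_z -0.001 pitch 60.4 q [-0.33 -0.31  2.23 -0.12  0.71 -1.34] F [-1.6  1.6 -2.5] w 1.003615941124521 0.0
tool shift [0.0907 0.0004 0.112 ]
t 4.37 tcp [ 0.5149 -0.1814  0.2415] z [ 0.435 -0.235 -0.869] yaz 61.8 y_z -0.001 pitch 60.4 q [-0.33 -0.31  2.23 -0.12  0.71 -1.34] F [-1.6  1.6 -2.5] w 1.003615941124521 0.0
tool shift [0.0907 0.0004 0.192 ]
```

Emit:
drive_tool:
  rows:
    - [0,0,0,0.03,0,0,1]
    - [0,0,0,0.03,0,0,1]
    - [0,0,0,0.03,0,0.01,1]
    - [0,0,0,0,0,0.034,1]
    - [0,0,0,0,0,0.034,1]
    - [0,0,0,0,0,0.034,1]
    - [0,0,0,0,0,0,1]
    - [0,0,0,0,0,0,1]

```text
time: 5.03
tool_pos: [0.5007, -0.1737, 0.1027]
tcp_rot: [0.644, 2.556, -0.172]
wrist_force: [-0.1, 1.2, 0.4]
width: 0.999
grip_force: 0.0
```

```bash
python3 -c "
from h import *
go([.52,-.184,.048])
p=read_camera('scene');cv2.imwrite('pics/s1.png',cv2.resize(p['color'][100:260,120:340,::-1],(770,560)))"
```

```text
t 5.03 tcp [ 0.5007 -0.1737  0.1027] z [ 0.434 -0.235 -0.87 ] yaz 61.7 y_z -0.002 pitch 60.4 q [-0.33 -0.16  2.4  -0.22  0.4  -1.22] F [-0.1  1.2  0.4] w 0.9986577170808502 0.0
tool shift [0.0079 0.0002 0.0794]
```

View pics/s1.png

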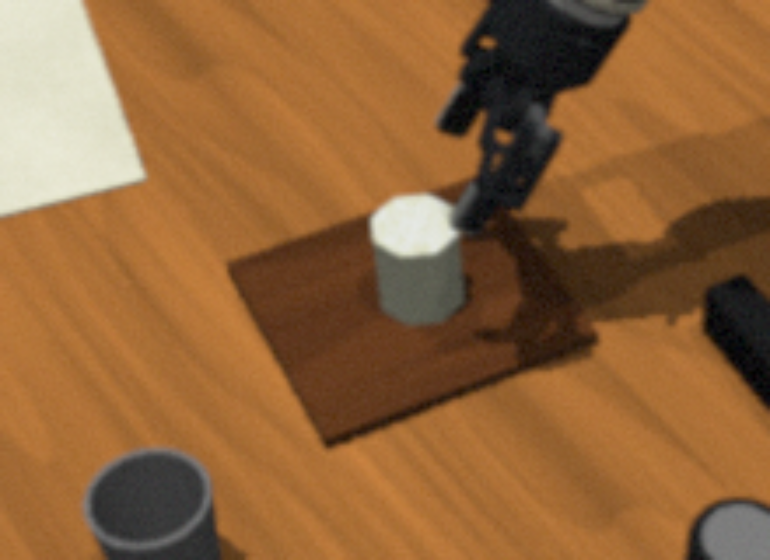

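The picture shows the open gripper above and behind the cup, which is at crop (418,258), with the fingers lined up to straddle it. Now I'll advance and close.

Emit:
drive_tool:
  rows:
    - [0,0,0,0.008,0,0.01,1]
    - [0,0,0,0,0,0.02,1]
    - [0,0,0,0,0,0.025,1]
    - [0,0,0,0,0,0.024,1]
    - [0,0,0,0,0,0,1]
    - [0,0,0,0,0,0,1]
    - [0,0,0,0,0,0,0]
    - [0,0,0,0,0,0,0]
  force: 30

```text
time: 5.75
tool_pos: [0.5313, -0.1893, 0.0357]
tcp_rot: [0.641, 2.545, -0.172]
wrist_force: [0.0, 0.8, -0.5]
width: 0.745
grip_force: 0.0
```

Emit:
drive_tool:
  rows:
    - [0,0,0,0,0,0,0]
    - [0,0,0,0,0,0,0]
    - [0,0,0,0,0,0,0]
    - [0,0,0,0,0,0,0]
  force: 30

```text
time: 6.08
tool_pos: [0.5313, -0.1892, 0.0357]
tcp_rot: [0.641, 2.545, -0.172]
wrist_force: [-4.3, 1.5, 7.0]
width: 0.655
grip_force: 32.4
```

```bash
python3 -c "
from h import *
M,d=go([.52,-.184,.048]); print(np.round(M.T@[0,0,.1],3), np.round(M,3).tolist())"
```

```text
t 6.08 tcp [ 0.5313 -0.1892  0.0357] z [ 0.444 -0.238 -0.864] yaz 61.7 y_z 0.001 pitch 59.7 q [-0.34  0.04  2.39 -0.38  0.21 -1.07] F [-4.3  1.5  7. ] w 0.6554685371166368 32.36431825440377
tool shift [ 0.0045 -0.0007  0.0041]
[-0.05   0.    -0.086] [[-0.761, 0.473, 0.444], [0.409, 0.881, -0.238], [-0.504, 0.001, -0.864]]
```

Emit:
drive_tool:
  rows:
    - [0,0,0,-0.0125,0,-0.0215,0]
    - [0,0,0,-0.0125,0,-0.0215,0]
    - [0,0,0,-0.0125,0,-0.0215,0]
    - [0,0,0,-0.0125,0,-0.0215,0]
    - [0,6,0,0,0,0,0]
    - [0,6,0,0,0,0,0]
    - [0,6,0,0,0,0,0]
    - [0,6,0,0,0,0,0]
  force: 35

```text
time: 6.75
tool_pos: [0.5304, -0.1886, 0.1351]
tcp_rot: [0.742, 2.949, -0.036]
wrist_force: [0.5, -0.5, -0.6]
width: 0.654
grip_force: 38.8
```

Emit:
drive_tool:
  rows:
    - [0,6,0,0,0,0,0]
    - [0,6,0,0,0,0,0]
    - [0,6,0,0,0,0,0]
    - [0,6,0,0,0,0,0]
    - [0,6,0,0,0,0,0]
    - [0,6,0,0,0,0,0]
    - [0,0,0,0,0,0,0]
    - [0,0,0,0,0,0,0]

```text
time: 7.42
tool_pos: [0.5303, -0.189, 0.1307]
tcp_rot: [-0.642, -2.548, -0.173]
wrist_force: [0.3, -0.5, -1.4]
width: 0.652
grip_force: 38.8
```

```bash
python3 -c "
from h import *
M,d=go([.52,-.184,.1])
p=read_camera('scene');cv2.imwrite('pics/s2.png',cv2.resize(p['color'][60:260,120:380,::-1],(728,560)))"
```

```text
t 7.42 tcp [ 0.5303 -0.189   0.1307] z [-0.441  0.237 -0.865] yaz 61.7 y_z 0.0 pitch 59.9 q [-0.41  0.49  1.59  0.04  1.59 -1.5 ] F [ 0.3 -0.5 -1.4] w 0.6517715856055755 38.807473978959024
tool shift [-0.0055 -0.0005  0.0533]
```

View pics/s2.png

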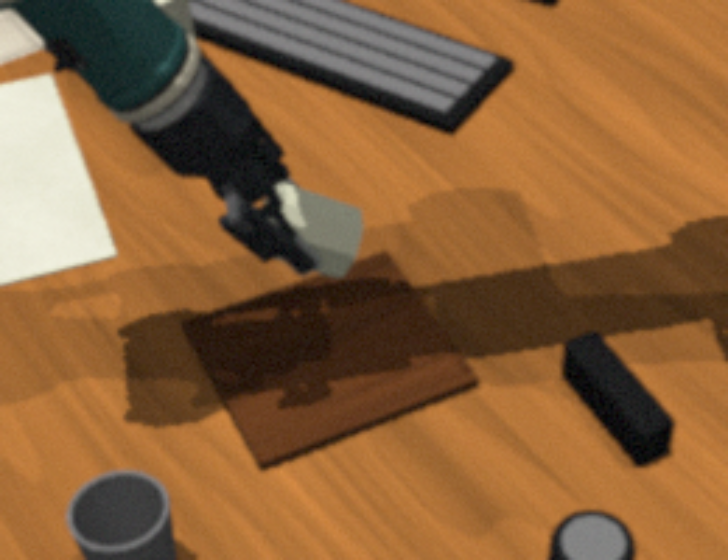

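The picture shows the cup held and tilted 60° so far, base towards the far side, with the board clear below it. I'll finish the last 30° and lower it.

Emit:
drive_tool:
  rows:
    - [0,6,0,0,0,0,0]
    - [0,6,0,0,0,0,0]
    - [0,6,0,0,0,0,0]
    - [0,6,0,0,0,0,0]
    - [0,6,0,0,0,0,0]
    - [0,0,0,0,0,0,0]
    - [0,0,0,0,0,0,0]

```text
time: 8.05
tool_pos: [0.5295, -0.1885, 0.1312]
tcp_rot: [-0.515, -2.045, -0.297]
wrist_force: [0.6, 0.3, -1.4]
width: 0.654
grip_force: 38.9
```

```bash
python3 -c "
from h import *
M,d=go([.52,-.184,.1]); print(np.round(M.T@[0,0,-.1],4))"
```

```text
t 8.05 tcp [ 0.5295 -0.1885  0.1312] z [-0.763  0.41  -0.501] yaz 61.7 y_z -0.0 pitch 30.0 q [-0.42  0.83  1.29  0.07  2.07 -1.5 ] F [ 0.6  0.3 -1.4] w 0.6535326143976281 38.87279102113098
tool shift [-0.0217 -0.0005  0.0458]
[-0.0866  0.      0.0501]
```

Lower by 0.095, then in 2 mm steps, watching the force.

Emit:
drive_tool:
  rows:
    - [0,0,0,-0.016,0,0.0093,0]
    - [0,0,0,-0.022,0,0.0127,0]
    - [0,0,0,-0.022,0,0.0127,0]
    - [0,0,0,-0.016,0,0.0093,0]
    - [0,0,0,-0.0062,0,0.0036,0]
    - [0,0,0,0,0,0,0]
    - [0,0,0,0,0,0,0]

```text
time: 8.63
tool_pos: [0.5303, -0.189, 0.0385]
tcp_rot: [-0.515, -2.046, -0.297]
wrist_force: [-0.2, 0.7, -1.0]
width: 0.648
grip_force: 38.9
```

Emit:
drive_tool:
  rows:
    - [0,0,0,-0.0017,0,0.001,0]
    - [0,0,0,-0.0017,0,0.001,0]
    - [0,0,0,0,0,0,0]

```text
time: 8.88
tool_pos: [0.5307, -0.1892, 0.0341]
tcp_rot: [-0.515, -2.047, -0.297]
wrist_force: [0.0, -0.1, -1.3]
width: 0.653
grip_force: 38.9
```

Emit:
drive_tool:
  rows:
    - [0,0,0,-0.0017,0,0.001,0]
    - [0,0,0,-0.0017,0,0.001,0]
    - [0,0,0,0,0,0,0]

```text
time: 9.13
tool_pos: [0.53, -0.1889, 0.0291]
tcp_rot: [-0.515, -2.044, -0.297]
wrist_force: [-0.8, 1.0, -1.5]
width: 0.655
grip_force: 38.9
```

Emit:
drive_tool:
  rows:
    - [0,0,0,-0.0013,0,0.0007,0]
    - [0,0,0,0,0,0,0]

```text
time: 9.3
tool_pos: [0.5301, -0.189, 0.0283]
tcp_rot: [-0.515, -2.044, -0.297]
wrist_force: [0.1, -0.4, 0.3]
width: 0.655
grip_force: 38.9
```

Emit:
drive_tool:
  rows:
    - [0,0,0,-0.0013,0,0.0007,0]
    - [0,0,0,0,0,0,0]

```text
time: 9.47
tool_pos: [0.5301, -0.189, 0.0283]
tcp_rot: [-0.514, -2.043, -0.298]
wrist_force: [-0.8, -0.1, 3.6]
width: 0.655
grip_force: 39.1
```

Contact came at the predicted height. Release and back off along the tool axis.

Emit:
drive_tool:
  rows:
    - [0,0,0,0,0,0,1]
    - [0,0,0,0,0,0,1]
    - [0,0,0,0,0,0,1]
    - [0,0,0,0,0,0,1]
    - [0,0,0,0,0,0,1]
    - [0,0,0,0,0,-0.03,1]
    - [0,0,0,0,0,-0.035,1]
    - [0,0,0,0,0,-0.035,1]

```text
time: 10.13
tool_pos: [0.6062, -0.2299, 0.0768]
tcp_rot: [-0.514, -2.041, -0.298]
wrist_force: [1.4, 0.1, -0.4]
width: 1.002
grip_force: 0.0
```

Emit:
drive_tool:
  rows:
    - [0,0,0,0.035,0,-0.02,1]
    - [0,-6,0,0.035,0,-0.02,1]
    - [0,-6,0,0,0,-0.02,1]
    - [0,-6,0,0,0,0,1]
    - [0,-6,0,0,0,0,1]
    - [0,-6,0,0,0,0,1]
    - [0,0,0,0,0,0,1]

```text
time: 10.72
tool_pos: [0.6193, -0.2366, 0.1729]
tcp_rot: [-0.643, -2.555, -0.171]
wrist_force: [0.3, 0.0, -0.1]
width: 0.999
grip_force: 0.0
```

```bash
python3 -c "
from h import *
M,d=go([.52,-.184,.1])
p=read_camera('scene');a=cv2.resize(p['color'][90:250,150:310,::-1],(400,400));cv2.imwrite('pics/s3raw.png',p['color'][:,:,::-1])
q=read_camera('top');b=cv2.resize(q['color'][170:300,320:450,::-1],(400,400))
cv2.imwrite('pics/s3.png',np.hstack([a,b]));np.save('P.npy',np.array([p,q],dtype=object))"
```

```text
t 10.72 tcp [ 0.6193 -0.2366  0.1729] z [-0.436  0.234 -0.869] yaz 61.8 y_z 0.0 pitch 60.3 q [-0.42  0.63  1.29  0.04  1.74 -1.5 ] F [ 0.3  0.  -0.1] w 0.9988299655470686 0.0
tool shift [ 0.0615 -0.0007  0.1399]
```

View pics/s3.png

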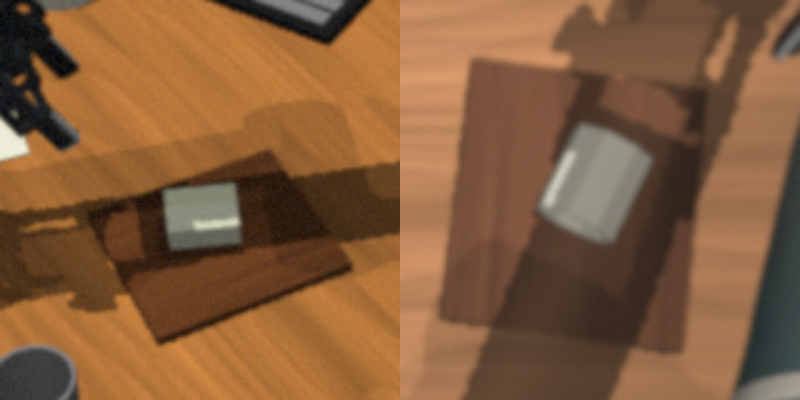

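The picture shows the cup lying on a flat across the board, centred at about crop (597,183) in the top view, with its axis along the predicted -28° direction and its base away from the robot. I'll check the centre, then regrasp.

```bash
python3 -c "
from h import *
P=np.load('P.npy',allow_pickle=True)
from scipy.optimize import minimize
cs=np.array([(582,123),(652,158),(610,243),(540,208)],float); uv=np.c_[(cs[:,0]-400)*130/400+320,cs[:,1]*130/400+170]
# corners seen: silhouette of the mid/upper prism; compare with model octagonal prism hull
def hull(x,y,a,p):
    d=np.array([np.cos(a),np.sin(a),0]);n=np.array([-d[1],d[0],0]);r=.0303
    X=[np.array([x,y,.04])+s*.033*d+r*(np.cos(t)*n+np.sin(t)*np.array([0,0,1])) for s in(-1,1) for t in np.radians(22.5+45*np.arange(8))]
    h=cv2.convexHull(proj(p,X).astype(np.float32)); return h
for p,b in((P[0],(150,90,310,250)),(P[1],(320,170,450,300))):
    n='cup';m=masks_of(read_camera('scene' if p is P[0] else 'top'),n)
    for k in m[:2]: print(round(k['score'],2),k['bbox'],np.argwhere(k['mask']).mean(0)[::-1].round(1))
    h=hull(.538,-.193,np.radians(-28.3),p); M=np.zeros((420,560),np.uint8);cv2.fillConvexPoly(M,h.astype(np.int32),1); print('model',cv2.boundingRect(h.astype(np.int32)),np.argwhere(M).mean(0)[::-1].round(1))
    print(proj(p,[[.538,-.193,.04],[.548,-.193,.04],[.538,-.183,.04]]).round(1).tolist())
print(uv.mean(0))
"
```

```text
0.97 [217.8, 162.8, 244.7, 189.4] [230.2 175.9]
model (215, 163, 32, 28) [230.1 176.6]
[[230.8, 176.9], [227.2, 178.7], [233.1, 179.3]]
0.64 [366.9, 210.4, 403.7, 250.6] [383.2 228.7]
model (363, 209, 39, 40) [382.2 228.5]
[[382.1, 229.2], [381.9, 224.7], [377.7, 229.2]]
[383.7   229.475]
```

Emit:
drive_tool:
  rows:
    - [0,-6,0,0,0,-0.01,1]
    - [0,-6,0,0.015,0,-0.01,1]
    - [0,-6,0,0.02,0,0,1]
    - [0,-6,0,0.02,0,0,1]
    - [0,-6,0,0.02,0,0,1]
    - [0,-6,0,0.02,0,0,1]
    - [0,-6,0,0.02,0,0,1]
    - [0,-6,0,0.015,0,0,1]

```text
time: 11.68
tool_pos: [0.5165, -0.1816, 0.2003]
tcp_rot: [0.692, 2.745, -0.111]
wrist_force: [0.6, -0.9, 0.1]
width: 0.996
grip_force: 0.0
```

Emit:
drive_tool:
  rows:
    - [0,-6,0,0.01,0,0,1]
    - [0,-6,0,0.01,0,0,1]
    - [0,0,0,0,0,0,1]
    - [0,0,0,0,0,0,1]

```text
time: 12.02
tool_pos: [0.4966, -0.1714, 0.1884]
tcp_rot: [0.643, 2.558, -0.171]
wrist_force: [0.0, -0.1, 1.2]
width: 1.0
grip_force: 0.0
```

```bash
python3 -c "
from h import *
go([.538,-.193,.043],pre=.07)"
```

```text
t 12.02 tcp [ 0.4966 -0.1714  0.1884] z [ 0.433 -0.234 -0.87 ] yaz 61.8 y_z -0.001 pitch 60.5 q [-0.32 -0.3   2.33 -0.15  0.61 -1.3 ] F [ 0.  -0.1  1.2] w 0.9998596394577339 0.0
tool shift [0.031  0.0008 0.1005]
```

Emit:
drive_tool:
  rows:
    - [0,0,0,0.016,0,0.02,1]
    - [0,0,0,0.015,0,0.025,1]
    - [0,0,0,0,0,0.03,1]
    - [0,0,0,0,0,0.026,1]
    - [0,0,0,0,0,0,1]
    - [0,0,0,0,0,0,1]

```text
time: 12.52
tool_pos: [0.5228, -0.1852, 0.0891]
tcp_rot: [0.644, 2.552, -0.172]
wrist_force: [0.7, 0.2, 0.1]
width: 1.002
grip_force: 0.0
```

```bash
python3 -c "
from h import *
go([.538,-.193,.043])"
```

```text
t 12.52 tcp [ 0.5228 -0.1852  0.0891] z [ 0.437 -0.236 -0.868] yaz 61.7 y_z -0.001 pitch 60.2 q [-0.34 -0.09  2.37 -0.23  0.35 -1.22] F [0.7 0.2 0.1] w 1.0023556914382543 0.0
tool shift [0.0081 0.0004 0.0695]
```

Emit:
drive_tool:
  rows:
    - [0,0,0,0.008,0,0.01,1]
    - [0,0,0,0,0,0.02,1]
    - [0,0,0,0,0,0.02,1]
    - [0,0,0,0,0,0.019,1]
    - [0,0,0,0,0,0,1]
    - [0,0,0,0,0,0,1]

```text
time: 13.02
tool_pos: [0.547, -0.1981, 0.0274]
tcp_rot: [0.642, 2.548, -0.173]
wrist_force: [-0.6, -0.4, 0.1]
width: 1.0
grip_force: 0.0
```

```bash
python3 -c "
from h import *
go([.538,-.193,.043])"
```

```text
t 13.02 tcp [ 0.547  -0.1981  0.0274] z [ 0.441 -0.238 -0.866] yaz 61.7 y_z -0.0 pitch 60.0 q [-0.35  0.09  2.35 -0.39  0.2  -1.06] F [-0.6 -0.4  0.1] w 1.0000780664525226 0.0
tool shift [0.0011 0.0002 0.0023]
```

Emit:
drive_tool:
  rows:
    - [0,0,0,0,0,0,0]
    - [0,0,0,0,0,0,0]
    - [0,0,0,0,0,0,0]
    - [0,0,0,0,0,0,0]
    - [0,0,0,0,0,0,0]
    - [0,0,0,0,0,0,0]
  force: 35

```text
time: 13.52
tool_pos: [0.5465, -0.1976, 0.0282]
tcp_rot: [0.641, 2.546, -0.172]
wrist_force: [-4.2, 0.7, 6.9]
width: 0.649
grip_force: 37.9
```

```bash
python3 -c "
from h import *
go([.538,-.193,.043])"
```

```text
t 13.52 tcp [ 0.5465 -0.1976  0.0282] z [ 0.443 -0.238 -0.864] yaz 61.7 y_z 0.0 pitch 59.8 q [-0.35  0.09  2.35 -0.39  0.19 -1.06] F [-4.2  0.7  6.9] w 0.6485108461623355 37.92797720894214
tool shift [0.0009 0.     0.0034]
```

Emit:
drive_tool:
  rows:
    - [0,0,0,-0.0125,0,-0.0215,0]
    - [0,0,0,-0.0125,0,-0.0215,0]
    - [0,0,0,-0.0125,0,-0.0215,0]
    - [0,0,0,-0.0125,0,-0.0215,0]
    - [0,6,0,0,0,0,0]
    - [0,6,0,0,0,0,0]
    - [0,6,0,0,0,0,0]
    - [0,6,0,0,0,0,0]

```text
time: 14.18
tool_pos: [0.5457, -0.1968, 0.1276]
tcp_rot: [0.742, 2.95, -0.036]
wrist_force: [0.0, -0.5, -1.3]
width: 0.649
grip_force: 38.8
```

Emit:
drive_tool:
  rows:
    - [0,6,0,0,0,0,0]
    - [0,6,0,0,0,0,0]
    - [0,6,0,0,0,0,0]
    - [0,6,0,0,0,0,0]
    - [0,6,0,0,0,0,0]
    - [0,6,0,0,0,0,0]
    - [0,6,0,0,0,0,0]
    - [0,6,0,0,0,0,0]

```text
time: 14.85
tool_pos: [0.5465, -0.1975, 0.1264]
tcp_rot: [-0.59, -2.346, -0.228]
wrist_force: [-0.7, -0.0, -1.1]
width: 0.648
grip_force: 38.9
```

Emit:
drive_tool:
  rows:
    - [0,6,0,0,0,0,0]
    - [0,6,0,0,0,0,0]
    - [0,6,0,0,0,0,0]
    - [0,0,0,0,0,0,0]
    - [0,0,0,0,0,0,0]

```text
time: 15.27
tool_pos: [0.5449, -0.1969, 0.122]
tcp_rot: [-0.514, -2.041, -0.298]
wrist_force: [0.1, -0.0, -0.9]
width: 0.648
grip_force: 38.9
```

```bash
python3 -c "
from h import *
M,d=go([.538,-.193,.1]); print(np.round(M.T@[0,0,-.1],4))
p=read_camera('scene');a=cv2.resize(p['color'][90:250,150:310,::-1],(400,400))
q=read_camera('top');b=cv2.resize(q['color'][150:310,320:480,::-1],(400,400))
cv2.imwrite('pics/s4.png',np.hstack([a,b]))"
```

```text
t 15.27 tcp [ 0.5449 -0.1969  0.122 ] z [-0.764  0.411 -0.497] yaz 61.7 y_z -0.0 pitch 29.8 q [-0.43  0.87  1.23  0.07  2.09 -1.5 ] F [ 0.1 -0.  -0.9] w 0.6475342105663958 38.919797682135595
tool shift [-0.0151  0.0002  0.0388]
[-0.0868  0.      0.0497]
```

View pics/s4.png

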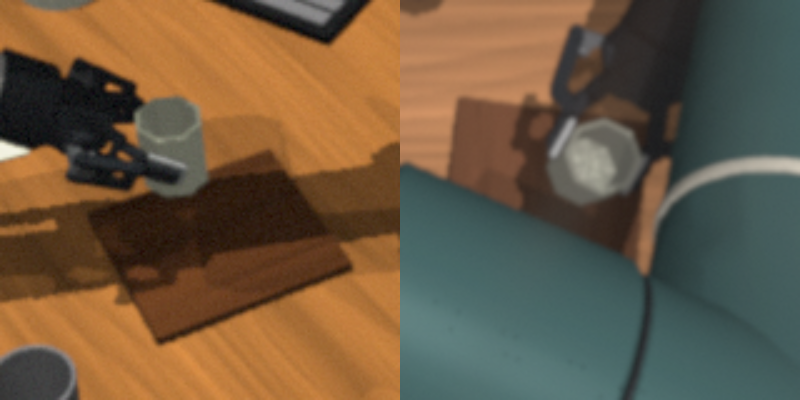

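The picture shows the cup held upright, mouth up at crop (168,120), above the board. I'll lower it gently.

Emit:
drive_tool:
  rows:
    - [0,0,0,-0.015,0,0.0087,0]
    - [0,0,0,-0.021,0,0.0121,0]
    - [0,0,0,-0.021,0,0.0121,0]
    - [0,0,0,-0.0145,0,0.0083,0]
    - [0,0,0,0,0,0,0]
    - [0,0,0,0,0,0,0]

```text
time: 15.87
tool_pos: [0.5452, -0.197, 0.0433]
tcp_rot: [-0.514, -2.043, -0.297]
wrist_force: [-0.1, -0.4, -1.4]
width: 0.649
grip_force: 38.9
```

Emit:
drive_tool:
  rows:
    - [0,0,0,-0.0013,0,0.0007,0]
    - [0,0,0,0,0,0,0]

```text
time: 16.03
tool_pos: [0.5467, -0.1978, 0.0433]
tcp_rot: [-0.515, -2.048, -0.297]
wrist_force: [0.3, 0.0, -1.5]
width: 0.645
grip_force: 38.9
```

Emit:
drive_tool:
  rows:
    - [0,0,0,-0.0013,0,0.0007,0]
    - [0,0,0,0,0,0,0]

```text
time: 16.2
tool_pos: [0.5464, -0.1977, 0.041]
tcp_rot: [-0.515, -2.047, -0.297]
wrist_force: [-0.5, -1.3, -2.6]
width: 0.647
grip_force: 38.9
```

Emit:
drive_tool:
  rows:
    - [0,0,0,-0.003,0,0.0017,0]
    - [0,0,0,0,0,0,0]

```text
time: 16.37
tool_pos: [0.5459, -0.1974, 0.0364]
tcp_rot: [-0.515, -2.045, -0.297]
wrist_force: [0.5, -0.4, -1.8]
width: 0.651
grip_force: 38.9
```

Emit:
drive_tool:
  rows:
    - [0,0,0,-0.0013,0,0.0007,0]
    - [0,0,0,0,0,0,0]
    - [0,0,0,0,0,0,0]

```text
time: 16.62
tool_pos: [0.5458, -0.1974, 0.0363]
tcp_rot: [-0.514, -2.043, -0.297]
wrist_force: [-1.5, 0.9, 4.2]
width: 0.646
grip_force: 39.1
```

Emit:
drive_tool:
  rows:
    - [0,0,0,-0.0009,0,0.0005,0]
    - [0,0,0,0,0,0,0]

```text
time: 16.78
tool_pos: [0.5458, -0.1974, 0.0363]
tcp_rot: [-0.514, -2.042, -0.298]
wrist_force: [-1.7, 0.5, 7.2]
width: 0.649
grip_force: 39.4
```

Emit:
drive_tool:
  rows:
    - [0,0,0,0,0,0,1]
    - [0,0,0,0,0,0,1]
    - [0,0,0,0,0,0,1]
    - [0,0,0,0,0,0,1]
    - [0,0,0,0,0,0,1]
    - [0,0,0,0,0,-0.025,1]
    - [0,0,0,0,0,-0.035,1]
    - [0,0,0,0,0,-0.04,1]

```text
time: 17.45
tool_pos: [0.6214, -0.238, 0.0838]
tcp_rot: [-0.514, -2.04, -0.298]
wrist_force: [1.8, -0.3, -1.0]
width: 0.999
grip_force: 0.0
```

Emit:
drive_tool:
  rows:
    - [0,0,0,0.035,0,-0.02,1]
    - [0,0,0,0.035,0,-0.02,1]
    - [0,-6,0,0.035,0,-0.02,1]
    - [0,-6,0,0.03,0,-0.02,1]
    - [0,-6,0,0,0,-0.02,1]
    - [0,-6,0,0,0,0,1]
    - [0,-6,0,0,0,0,1]
    - [0,-6,0,0,0,0,1]

```text
time: 18.12
tool_pos: [0.6344, -0.2451, 0.256]
tcp_rot: [-0.669, -2.657, -0.14]
wrist_force: [0.1, 0.6, 0.1]
width: 1.0
grip_force: 0.0
```

Emit:
drive_tool:
  rows:
    - [0,-6,0,0,0,0,1]
    - [0,-6,0,0,0,0,1]
    - [0,-6,0,0,0,0,1]
    - [0,-6,0,0,0,0,1]
    - [0,0,0,0,0,0,1]

```text
time: 18.53
tool_pos: [0.6293, -0.2422, 0.2542]
tcp_rot: [-0.766, -3.046, 0.0]
wrist_force: [-0.5, 0.9, -0.5]
width: 0.999
grip_force: 0.0
```

```bash
python3 -c "
from h import *
M,d=go([.575,.2015,.27],back=.019)
p=read_camera('scene');a=cv2.resize(p['color'][90:250,150:310,::-1],(400,400))
q=read_camera('top');b=cv2.resize(q['color'][150:310,160:430,::-1],(400,237)); b=np.vstack([b,np.zeros((163,400,3),np.uint8)])
cv2.imwrite('pics/s5.png',np.hstack([a,b]))"
```

```text
t 18.53 tcp [ 0.6293 -0.2422  0.2542] z [-0.001  0.    -1.   ] yaz 61.8 y_z -0.0 pitch 90.0 q [-0.4   0.25  1.58 -0.    1.31 -1.48] F [-0.5  0.9 -0.5] w 0.9992970415306442 0.0
tool shift [0.2578 0.3652 0.0033]
```

View pics/s5.png

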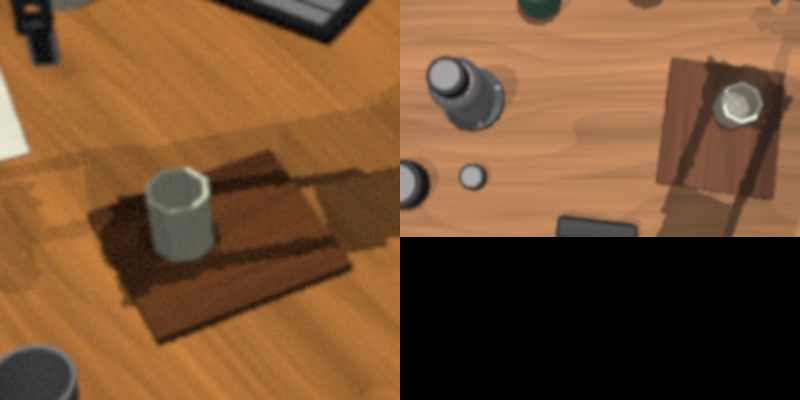

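The picture shows the cup standing mouth up on the board at crop (180,215) in the scene view and (738,103) in the top view, with the gripper clear. Now I'll move to the cap.

Emit:
drive_tool:
  rows:
    - [0,0,0,0.0215,0.0304,-0.0015,1]
    - [0,0,0,0.0215,0.0304,-0.0015,1]
    - [0,0,0,0.0215,0.0304,-0.0015,1]
    - [0,0,0,0.0215,0.0304,-0.0015,1]
    - [0,0,0,0.0215,0.0304,-0.0015,1]
    - [0,0,0,0.0215,0.0304,0,1]
    - [0,0,0,0.0215,0.0304,0,1]
    - [0,0,0,0.0215,0.0304,0,1]

```text
time: 19.3
tool_pos: [0.5988, 0.0527, 0.2625]
tcp_rot: [-0.768, -3.045, 0.0]
wrist_force: [0.2, 0.2, 0.1]
width: 0.998
grip_force: 0.0
```

Emit:
drive_tool:
  rows:
    - [0,0,0,0.0215,0.0304,0,1]
    - [0,0,0,0.0215,0.0304,0,1]
    - [0,0,0,0.0215,0.0304,0,1]
    - [0,0,6,0.0213,0.0304,0,1]
    - [0,0,6,0,0,0,1]
    - [0,0,6,0,0,0,1]
    - [0,0,6,0,0,0,1]
    - [0,0,6,0,0,0,1]

```text
time: 19.97
tool_pos: [0.581, 0.1999, 0.2621]
tcp_rot: [-1.535, -2.74, 0.002]
wrist_force: [-0.1, -0.3, 0.0]
width: 1.0
grip_force: 0.0
```

Emit:
drive_tool:
  rows:
    - [0,0,6,0,0,0,1]
    - [0,0,0,0,0,0,1]
    - [0,0,0,0,0,0,1]

```text
time: 20.22
tool_pos: [0.5807, 0.1992, 0.262]
tcp_rot: [-1.667, -2.662, 0.001]
wrist_force: [-0.2, -0.0, -0.2]
width: 1.001
grip_force: 0.0
```

```bash
python3 -c "
from h import *
M,d=go([.575,.2015,.191],back=.019)
P=np.load('P.npy',allow_pickle=True)
C=np.array([.575,.2015,.205]); th=np.linspace(0,6.28,40)
for p in P:
    g=cv2.GaussianBlur(p['color'],(0,0),.6).min(2).astype(float)
    # fit disc centre by best contrast of ring inside/outside; r fitted too
    best=[]
    for r in np.arange(.017,.0255,.001):
      for dx in np.arange(-.006,.0061,.001):
        for dy in np.arange(-.006,.0061,.001):
          f=lambda rr:cv2.remap(g.astype(np.float32),*[a.astype(np.float32).reshape(-1,1) for a in proj(p,C+np.c_[dx+rr*np.cos(th),dy+rr*np.sin(th),0*th]).T],cv2.INTER_LINEAR).ravel()
          i,o=f(r-.0015),f(r+.0015); best.append(((i-o).clip(0,60).mean(),r,dx,dy))
    best.sort(reverse=True); print(np.round(np.mean(best[:5],0),4))
"
```

```text
t 20.22 tcp [0.5807 0.1992 0.262 ] z [-0.001 -0.    -1.   ] yaz 25.9 y_z -0.001 pitch 89.9 q [ 0.29  0.13  1.7   0.    1.31 -0.16] F [-0.2 -0.  -0.2] w 1.0008791092734302 0.0
tool shift [ 0.0046 -0.0041  0.09  ]
[ 5.02869e+01  1.94000e-02 -1.20000e-03 -1.60000e-03]
[4.51751e+01 1.92000e-02 4.00000e-04 6.00000e-04]
```

Emit:
drive_tool:
  rows:
    - [0,0,0,0.0046,-0.0041,0.01,1]
    - [0,0,0,0,0,0.02,1]
    - [0,0,0,0,0,0.02,1]
    - [0,0,0,0,0,0.02,1]
    - [0,0,0,0,0,0.02,1]
    - [0,0,0,0,0,0,1]
    - [0,0,0,0,0,0,1]
  force: 25

```text
time: 20.8
tool_pos: [0.5721, 0.2009, 0.1701]
tcp_rot: [-1.668, -2.659, 0.005]
wrist_force: [-0.1, -0.2, 0.3]
width: 1.002
grip_force: 0.0
```

Emit:
drive_tool:
  rows:
    - [0,0,0,0,0,0,0]
    - [0,0,0,0,0,0,0]
    - [0,0,0,0,0,0,0]
    - [0,0,0,0,0,0,0]
    - [0,0,0,0,0,0,0]
    - [0,0,0,0,0,0,0]
    - [0,0,0,0,0,0,0]

```text
time: 21.38
tool_pos: [0.5748, 0.2016, 0.1742]
tcp_rot: [1.67, 2.659, 0.004]
wrist_force: [0.4, 1.1, 6.3]
width: 0.579
grip_force: 26.4
```

```bash
python3 -c "
from h import *
M,d=go([.575,.2015,.191],back=.019); s=status.read_state(); print(s['torque'],M.T@s['wrist_force'])"
```

```text
t 21.38 tcp [0.5748 0.2016 0.1742] z [ 0.003  0.001 -1.   ] yaz 25.7 y_z 0.004 pitch 89.8 q [ 0.3   0.18  1.81  0.    1.14 -0.15] F [0.4 1.1 6.3] w 0.5793868708965538 26.370921693742275
tool shift [-0.0002  0.0002  0.0022]
[-0.06325127  0.14885867 -0.0057449 ] [ 0.76991558  0.88931706 -6.30590702]
```

Emit:
drive_tool:
  rows:
    - [0,0,2,0,0,0,0]
    - [0,0,2,0,0,0,0]
    - [0,0,2,0,0,0,0]
    - [0,0,0,0,0,0,0]

```text
time: 21.72
tool_pos: [0.5753, 0.2019, 0.1743]
tcp_rot: [1.807, 2.566, 0.006]
wrist_force: [1.0, 0.2, 5.6]
width: 0.583
grip_force: 26.3
```

```bash
python3 -c "
from h import *
M,d=go([.575,.2015,.191],back=.019); s=status.read_state(); print(s['torque'],s['joint_torque'])"
```

```text
t 21.72 tcp [0.5753 0.2019 0.1743] z [ 0.005  0.002 -1.   ] yaz 19.7 y_z 0.005 pitch 89.7 q [ 0.3   0.18  1.81  0.    1.14 -0.05] F [1.  0.2 5.6] w 0.5833881483287248 26.314725056290627
tool shift [-0.0003 -0.0003  0.0023]
[ 0.13237643 -0.1675838   0.13298728] [ -0.54174649 -41.84920192 -31.42070174  -0.16590555   0.40990619
   0.45237676]
```

Emit:
drive_tool:
  rows:
    - [0,0,2,0,0,0,0]
    - [0,0,2,0,0,0,0]
    - [0,0,0,0,0,0,0]

```text
time: 21.97
tool_pos: [0.5754, 0.2016, 0.1742]
tcp_rot: [1.894, 2.502, 0.006]
wrist_force: [1.7, 0.7, 6.2]
width: 0.582
grip_force: 25.4
```

```bash
python3 -c "
from h import *
M,d=go([.575,.2015,.191],back=.019); s=status.read_state(); print(s['torque'],s['joint_torque'])"
```

```text
t 21.97 tcp [0.5754 0.2016 0.1742] z [ 0.005  0.001 -1.   ] yaz 15.8 y_z 0.005 pitch 89.7 q [ 0.3   0.18  1.81 -0.    1.14  0.02] F [1.7 0.7 6.2] w 0.5819226741376148 25.43068204075098
tool shift [-0.     -0.0003  0.0022]
[-0.04151319 -0.120854    0.48410505] [ -0.34354493 -41.90946579 -31.45445108   0.28145361   0.43439333
   0.7910586 ]
```

The turning torque climbed to 0.48 N m at 10° clockwise, which looks like the stop. I'll try the other way and compare.

Emit:
drive_tool:
  rows:
    - [0,0,-3,0,0,0,0]
    - [0,0,-3,0,0,0,0]
    - [0,0,-3,0,0,0,0]
    - [0,0,-3,0,0,0,0]
    - [0,0,-3,0,0,0,0]
    - [0,0,0,0,0,0,0]

```text
time: 22.47
tool_pos: [0.5747, 0.2016, 0.1741]
tcp_rot: [1.549, 2.731, 0.004]
wrist_force: [0.7, 0.9, 6.4]
width: 0.582
grip_force: 25.7
```

```bash
python3 -c "
from h import *
M,d=go([.575,.2015,.191],back=.019); s=status.read_state(); print(s['torque'])"
```

```text
t 22.47 tcp [0.5747 0.2016 0.1741] z [ 0.003  0.001 -1.   ] yaz 30.9 y_z 0.003 pitch 89.8 q [ 0.3   0.18  1.81  0.    1.14 -0.24] F [0.7 0.9 6.4] w 0.5815246687990273 25.65990887582302
tool shift [-0.0003  0.0002  0.0021]
[0.02166528 0.09591471 0.03980731]
```

Emit:
drive_tool:
  rows:
    - [0,0,-3,0,0,0,0]
    - [0,0,-3,0,0,0,0]
    - [0,0,-3,0,0,0,0]
    - [0,0,0,0,0,0,0]

```text
time: 22.8
tool_pos: [0.5747, 0.2016, 0.1742]
tcp_rot: [1.329, 2.844, 0.004]
wrist_force: [0.5, -1.0, 6.5]
width: 0.583
grip_force: 25.7
```

```bash
python3 -c "
from h import *
M,d=go([.575,.2015,.191],back=.019); s=status.read_state(); print(s['torque'])"
```

```text
t 22.8 tcp [0.5747 0.2016 0.1742] z [ 0.003  0.001 -1.   ] yaz 39.9 y_z 0.003 pitch 89.8 q [ 0.3   0.18  1.81  0.    1.14 -0.4 ] F [ 0.5 -1.   6.5] w 0.5825198317047194 25.655238814651966
tool shift [-0.0003  0.0002  0.0022]
[-0.02663973  0.09139381  0.08147679]
```

Anticlockwise it runs freely, with about 0.08 N m at 14° past the start. Continue that way.

Emit:
drive_tool:
  rows:
    - [0,0,-4,0,0,0,0]
    - [0,0,-4,0,0,0,0]
    - [0,0,-4,0,0,0,0]
    - [0,0,-4,0,0,0,0]
    - [0,0,-4,0,0,0,0]
    - [0,0,-4,0,0,0,0]
    - [0,0,0,0,0,0,0]

```text
time: 23.38
tool_pos: [0.5748, 0.2016, 0.1742]
tcp_rot: [0.708, 3.057, 0.003]
wrist_force: [0.1, -0.8, 6.8]
width: 0.573
grip_force: 25.6
```

```bash
python3 -c "
from h import *
M,d=go([.575,.2015,.191],back=.019); s=status.read_state(); print(s['torque'])"
```

```text
t 23.38 tcp [0.5748 0.2016 0.1742] z [ 0.004  0.001 -1.   ] yaz 63.9 y_z 0.002 pitch 89.8 q [ 0.3   0.18  1.81 -0.    1.14 -0.82] F [ 0.1 -0.8  6.8] w 0.5731171773419729 25.617967788130045
tool shift [-0.0002  0.0001  0.0022]
[0.05476112 0.06333019 0.09853576]
```

Emit:
drive_tool:
  rows:
    - [0,0,-4,0,0,0,0]
    - [0,0,-4,0,0,0,0]
    - [0,0,-4,0,0,0,0]
    - [0,0,-4,0,0,0,0]
    - [0,0,-4,0,0,0,0]
    - [0,0,-4,0,0,0,0]
    - [0,0,0,0,0,0,0]

```text
time: 23.97
tool_pos: [0.5748, 0.2016, 0.1742]
tcp_rot: [0.057, 3.138, 0.002]
wrist_force: [-0.6, 1.4, 6.2]
width: 0.579
grip_force: 25.6
```

Emit:
drive_tool:
  rows:
    - [0,0,-4,0,0,0,0]
    - [0,0,-4,0,0,0,0]
    - [0,0,-4,0,0,0,0]
    - [0,0,0,0,0,0,0]
    - [0,0,0,0,0,0,0]

```text
time: 24.38
tool_pos: [0.5749, 0.2017, 0.1742]
tcp_rot: [-0.267, 3.126, 0.001]
wrist_force: [0.6, 0.2, 5.5]
width: 0.582
grip_force: 25.6
```

```bash
python3 -c "
from h import *
M,d=go([.575,.2015,.191],back=.019); s=status.read_state(); print(s['torque'])"
```

```text
t 24.38 tcp [0.5749 0.2017 0.1742] z [ 0.004  0.001 -1.   ] yaz 99.8 y_z 0.001 pitch 89.8 q [ 0.3   0.18  1.81  0.    1.14 -1.44] F [0.6 0.2 5.5] w 0.5822386554460536 25.589212998747826
tool shift [-0.0002 -0.0002  0.0022]
[0.11038815 0.02958202 0.06286187]
```

Turned 74° with little resistance. Lift a little and check the force.

Emit:
drive_tool:
  rows:
    - [0,0,0,0,0,-0.002,0]
    - [0,0,0,0,0,-0.002,0]
    - [0,0,0,0,0,-0.002,0]
    - [0,0,0,0,0,-0.002,0]
    - [0,0,0,0,0,0,0]
  force: 35

```text
time: 24.8
tool_pos: [0.5734, 0.2012, 0.1801]
tcp_rot: [0.267, -3.13, 0.0]
wrist_force: [-0.6, -0.4, -1.0]
width: 0.572
grip_force: 36.4
```

It lifts free, with the wrist force about -1 N. Continue to about 10 cm up.

Emit:
drive_tool:
  rows:
    - [0,0,0,0,0,-0.01,0]
    - [0,0,0,0,0,-0.013,0]
    - [0,0,0,0,0,-0.015,0]
    - [0,0,0,0,0,-0.015,0]
    - [0,0,0,0,0,-0.015,0]
    - [0,0,0,0,0,-0.015,0]
    - [0,0,0,0,0,-0.01,0]
    - [0,0,0,0,0,0,0]

```text
time: 25.47
tool_pos: [0.5751, 0.2017, 0.2775]
tcp_rot: [-0.266, 3.124, 0.002]
wrist_force: [1.0, -0.5, -0.5]
width: 0.577
grip_force: 37.5
```

Emit:
drive_tool:
  rows:
    - [0,0,0,0,0,0,0]
    - [0,0,0,0,0,0,0]
    - [0,0,0,0,0,0,0]
    - [0,0,0,0,0,0,0]

```text
time: 25.8
tool_pos: [0.5728, 0.201, 0.2716]
tcp_rot: [0.266, -3.128, 0.001]
wrist_force: [-0.6, -0.6, -1.1]
width: 0.576
grip_force: 37.5
```

```bash
python3 -c "
from h import *
go([.575,.2015,.191],back=.019)
p=read_camera('scene');cv2.imwrite('pics/s6.png',cv2.resize(p['color'][130:350,150:440,::-1],(780,592)))"
```

```text
t 25.8 tcp [0.5728 0.201  0.2716] z [-0.002 -0.001 -1.   ] yaz 99.7 y_z -0.0 pitch 89.9 q [ 0.3   0.12  1.7  -0.    1.32 -1.44] F [-0.6 -0.6 -1.1] w 0.5758060030644095 37.48987728729844
tool shift [-0.0025  0.0002  0.0996]
```

View pics/s6.png

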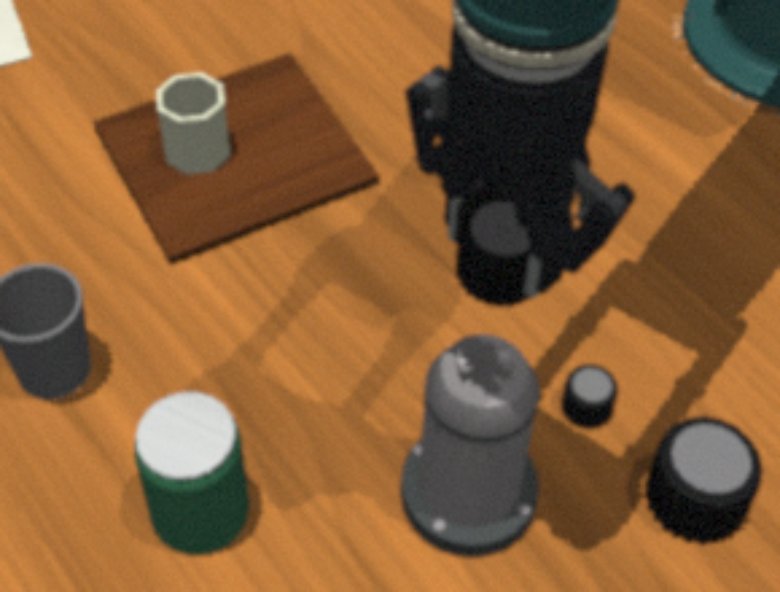

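The picture shows the cap held in the fingers at crop (505,250), well above the open flask neck at (485,365). The cup stands mouth up on the board at (195,125), and the tin and pen pot are in place. Handing in.

```bash
python3 -c "
from workcell import workorder
print(workorder.finish_job())"
```

```text
the job is handed in; nothing more can be done
None
```

I handed the job in with the cup standing mouth up on the board and the flask cap, which loosened anticlockwise, held about 10 cm above its seat; the hand-in returned no verdict.

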